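# Clear the chute and sort the good go stones

### The arm

A 6-joint arm with a two-finger parallel gripper is mounted at the origin on the work surface. World frame = base frame: x ahead of the robot, y to its left, z up, the work surface at z = 0. Lengths are in mm, angles in rad, forces in N, time in s.
With the tool pointing down it reaches from about 275 to 775 mm from the base axis. Payload 14.6 kg.
Tool frame: the origin (TCP) lies between the finger pads; the fingertips stand 19 mm ahead of it and the grasp point (between the pads) is the TCP; x points along the fingers, y is the direction in which the jaws open and shut, and the axes are right-handed (so a half turn about x gives the same grasp; the last joint's range is limited). The gripper opens to 85 mm and grips with 20 to 120 N. Pads are 22 mm wide; open, the fingers measure 114 mm over their backs; the gripper's body (76 mm by 85 mm) begins 54 mm behind the grasp point. The pads swing forward as they close: fully open they stand 13 mm farther back than shut.
Start: joints at [1.08, 0.263, -0.048, 1.259, 0, 1.415], TCP at [173.005, 495.679, 250.278] pointing down, gripper open.
Joint ranges: [-2.65, 2.65], [-0.89, 1.7], [-1.18, 1.37], [-2.13, 2.11], [-1.35, 1.29], [-3.14, 3.14]. Speed limits (rad/s): [1.89, 1.89, 2.57, 2.79, 3.14, 3.14].

### API

Orientations are given as a unit quaternion [w, x, y, z].
In Python, from cell import robot, snapshot, job, silhouettes gives the robot as it stands. The module is installed in compiled form; this text tells all that it offers.
- The arm moves only by the shell command python3 -m jog 'ROWS'. ROWS is JSON, one flat list of numbers, 7 for each row, row after row: the opening, from 0 (shut) to 1 (fully open), then the shift along the tool's x, y, z in m, then the turn, a rotation vector about the tool's x, y, z in rad. In form: [jaw, tx, ty, tz, rx, ry, rz, jaw, tx, ty, tz, rx, ry, rz, ...]. A call has exactly 8 rows; each row shifts and turns the pose as measured when the row begins, along the tool's axes as they then stand; what a row does not reach is not made up. A row lasts 1/8 s, in which the tool goes at most 62.5 mm and 10.7 degrees, less where a joint would pass 70% of its speed; a pose out of reach is approached as far as the arm can. A call with a gripper value outside its range is refused whole. The fingers move at their own pace and stop on an object; the grip force is fixed at half the most. Time passes only in rows, so rows that do not move let the fingers close, or fill a call up. It gives the time, the measured TCP pose, the force and the opening at its end, in the units of the state.
- robot.get_state(): the state, without advancing time (a new reading comes with each control period).
- snapshot(name): name is "side" or "top"; returns a dict with "pixels" (480x640x3 uint8, red, green, blue), "K" (3x3 intrinsics, pixels), "k1" (the pictures are not rectified: a ray, as slopes to the right and down, at radius r is drawn at 1 + k1 r^2 times it, then the intrinsics apply), "R" (3x3) and "t" (3): a world point X has camera coordinates R X + t. Camera axes: x right, y down, z forward; pixel columns grow to the right and rows downward; lengths in mm; the calibration is good to about 2 mm. A picture is of the moment at which its call begins. There is no depth.
- job.sign_off(): hands the job in, once; it reports no verdict.
Trained networks look in a picture, given as the dict that the camera call returned (one of the last four; its "shot" number tells which), for a name from the list of things; names that differ only in an ending like _2 or _b are one class to them, and where a whole thing is asked for, a point or a joint stands for the part that bears it (a point fixed in the world has none). Each returns a list of dicts, best first, with "score" (0 to 1); they miss things now and then, are a little off and sometimes report something else, mostly with a low value. They report only what shows in the picture. A call takes as long as a camera call.
- silhouettes(picture, thing): "mask" (480x640 bool, what is visible of it) and "rect" ([centre column, centre row, width, height] in pixels, round what is visible of it).
The state is a dict: "clock": time; "joints": joint angles; "joint_vel": joint speeds; "tau": joint torques, N m; "position": TCP position; "tool_rot": TCP orientation; "force": force on the tool from outside, world axes, zero at the start; "wrist_torque": the same for the moment, N m; "gripper_width": opening from 0.0 (shut) to 1.0 (fully open).
Only numpy, scipy, OpenCV 4.12 (cv2) and the standard library are available. Lean on these libraries where they do the work, as an engineer would, in place of code of your own. Each camera call takes 0.05 s, during which the arm holds its last target. There are 200 camera calls.

### The job

A black slate bar is jammed across the metal chute with its ends caught under the folded-in lips: push it back up the chute until it is clear of the lips, lift it out and put it in the copper cup together with the black slate go stone. Gather the two plain white shell stones in the pine box, lowering them in rather than dropping them. Leave the grey chipped blank and the white stone with brown veins where they lie, and leave the cup standing upright.

Things in the scene. Friction and masses are not known exactly. Their poses are not given: they have to be found in the camera images.
- shell_a: Go stone, lens shaped with a small flat on each face: 22 mm across at half height, 10.5 mm thick, about 14 g, lying flat on the counter among the stones in front of the robot. Origin: centre of the underside; z up; it is round, so yaw means nothing. Plain clean white shell. Identical to shell_b; both go to the pine box.
- shell_b: Go stone, lens shaped with a small flat on each face: 22 mm across at half height, 10.5 mm thick, about 14 g, lying flat on the counter among the stones in front of the robot. Origin: centre of the underside; z up; it is round, so yaw means nothing. Plain clean white shell. Identical to shell_a; both go to the pine box.
- slate_stone: Go stone, lens shaped with a small flat on each face: 22 mm across at half height, 10.5 mm thick, about 14 g, lying flat on the counter among the stones in front of the robot. Origin: centre of the underside; z up; it is round, so yaw means nothing. Plain black polished slate. Goes to the copper cup.
- flawed_shell: Go stone, lens shaped with a small flat on each face: 22 mm across at half height, 10.5 mm thick, about 14 g, lying flat on the counter among the stones in front of the robot. Origin: centre of the underside; z up; it is round, so yaw means nothing. White shell with two dark brown veins crossing its top: a reject that stays where it is.
- chipped_blank: Flat matt grey disc of rough slate, 27 mm across and 8 mm thick, about a fifth of its edge broken away in a notch with a light grey broken face; a reject that stays where it is. Origin: centre of the underside; z up.
- slate_bar: Black slate bar, 18 mm (x) by 60 (y) by 14 thick (z), 42 g. Origin: centre of the underside. It starts flat on the chute's sloping floor, lying across it, its x up the slope, at about x = -44 mm in the chute's frame, both ends under the lips by 8 mm. It cannot slide further down; friction holds it wherever it is left on the slope. It lifts straight out from x = 0 upwards.
- chute: Fixed sheet metal chute, 180 long, 74 wide, open above, on legs. Origin: on the counter under its middle; x level, uphill; z up. Floor at z = 59 + 0.2126 x (12 deg; mm). Walls 22 high off the floor. Inner width 68 above x = -20, narrowing to 52 at the mouth, x = -90. From x = -75 to -20 inward lips, underside 19.5 off the floor, top 21.5, leave a 44 wide opening; past x = -20 none.
- pine_box: Fixed open box of pale pine, 110 mm (its x) by 140 mm (its y) by 38 mm high, walls and floor 6 mm thick. Origin: centre of the underside; z up.
- copper_cup: Loose copper measuring cup, round, 88 mm across the rim, 84 mm at the foot, 50 mm high, wall 3 mm, floor 4 mm, 350 g, with a flat handle 13 mm wide reaching along its +x to 109 mm from the axis at 44 mm height. Origin: centre of the underside; z up.

How it is judged (in metres and radians):
On the way:
1. the slate bar is pushed up the chute, still in its channel, until it is clear of the lips (x of slate_bar in the frame of chute between -0.012 and 0.09 m and z of slate_bar in the frame of chute below 0.085 m and y of slate_bar in the frame of chute between -0.03 and 0.03 m), for 0.1 s.
At the end, for the whole second after the job is handed in: Plain shells inside the pine box (underside below 32 mm over its foot); bar and black stone inside the upright (0.2 rad) copper cup (within 38 mm of its axis, undersides below 46 mm over its foot); chipped blank and veined stone within 25 mm of their starts; all released and at rest (x of shell_a in the frame of pine_box between -0.048 and 0.048 m and y of shell_a in the frame of pine_box between -0.063 and 0.063 m and z of shell_a in the frame of pine_box between 0 and 0.032 m and x of shell_b in the frame of pine_box between -0.048 and 0.048 m and y of shell_b in the frame of pine_box between -0.063 and 0.063 m and z of shell_b in the frame of pine_box between 0 and 0.032 m and horizontal distance between each of slate_stone, slate_bar and copper_cup below 0.038 m and z of slate_stone in the frame of copper_cup between 0 and 0.046 m and z of slate_bar in the frame of copper_cup between 0 and 0.046 m and linear speed of each of shell_a, shell_b, slate_stone, slate_bar, copper_cup below 0.03 m/s and angle between copper_cup's own z axis and vertical below 0.2 rad and distance of each of chipped_blank, flawed_shell from where it was at the start of the episode below 0.025 m); the robot touches nothing.
It fails at once if the chipped blank or the veined stone is moved by more than 30 mm (distance of any of chipped_blank, flawed_shell from where it was at the start of the episode above 0.03 m).
It fails at once if a shell stone is dropped from more than about 50 mm (faster than 1 m/s near the counter) ((linear speed of shell_a above 1 m/s and height (world z) of shell_a below 0.06 m) or (linear speed of shell_b above 1 m/s and height (world z) of shell_b below 0.06 m)).
It fails at once if the copper cup is tipped over (angle between copper_cup's own z axis and vertical above 0.6 rad).
It also fails if it takes over 104 s, if anything falls off the work surface, if the arm or the gripper's body presses on something with over 40 N, if the wrist force passes 120 N, or if a joint passes its speed limit or range.

## Working session

There is one attempt and no reset: what is moved stays moved. The work goes in short steps, Python scripts to look and compute and a shell command to move; the robot and the scene stay as the last step left them, time stands still between calls to the robot, and variables do not carry over. Pictures are saved under pics/ and viewed, about 12 in all and at most 16, crops included, and the job is handed in when it is done.

```bash
mkdir -p pics; cat > h.py <<'E'
import numpy as np,cv2
from cell import robot,snapshot,job,silhouettes
def save(p,n,crop=None,s=1):
    im=p["pixels"][...,::-1]
    if crop: im=im[crop[1]:crop[3],crop[0]:crop[2]]
    cv2.imwrite("pics/"+n,cv2.resize(im,None,fx=s,fy=s,interpolation=cv2.INTER_CUBIC))
def proj(p,X):
    c=np.atleast_2d(X)@np.array(p["R"]).T+p["t"]; s=c[:,:2]/c[:,2:]
    s=s*(1+p["k1"]*(s**2).sum(1,keepdims=True)); K=np.array(p["K"])
    return s@K[:2,:2].T+K[:2,2]
def ray(p,uv):
    K=np.array(p["K"]);d=(np.array(uv,float)-K[:2,2])@np.linalg.inv(K[:2,:2]).T;s=d.copy()
    for _ in range(20): s=d/(1+p["k1"]*(s@s))
    R=np.array(p["R"]);return -R.T@p["t"],R.T@np.array([*s,1.])
def atz(p,uv,z):
    o,d=ray(p,uv);return o+d*(z-o[2])/d[2]
def tri(pa,a,pb,b):
    o1,d1=ray(pa,a);o2,d2=ray(pb,b);A=np.c_[d1,-d2]
    q=np.linalg.lstsq(A,o2-o1,rcond=None)[0];x,y=o1+d1*q[0],o2+d2*q[1]
    return (x+y)/2,np.linalg.norm(x-y)
E
python3 - <<'E'
from h import *
np.set_printoptions(precision=1,suppress=True)
print(robot.get_state())
ps={n:snapshot(n) for n in("top","side")}
for n,p in ps.items():
    save(p,n+"0.png");print(n,p["K"],p["k1"],-np.array(p["R"]).T@p["t"])
    for t in "shell_a slate_stone flawed_shell chipped_blank slate_bar chute pine_box copper_cup".split():
        for r in silhouettes(p,t)[:4]:
            m=r["mask"];ys,xs=np.nonzero(m);c=[xs.mean(),ys.mean()]
            print(n,t,round(r["score"],2),np.array(r["rect"]),np.array(c),m.sum(),atz(p,c,5))
E
```

```text
{'clock': 0.0, 'joints': array([ 1.1,  0.3, -0. ,  1.3, -0. ,  1.4]), 'joint_vel': array([ 0.,  0., -0., -0.,  0.,  0.]), 'tau': array([  0. , -63.8,  38.5,   0. ,   0. ,  -0. ]), 'position': array([172.9, 495.4, 249.8]), 'tool_rot': array([ 0.7,  0.1,  0.7, -0.1]), 'force': array([-0.6,  0.1,  0.2]), 'wrist_torque': array([ 0. , -0.1,  0. ]), 'gripper_width': 1.0013595603488965}
top [[512.4   0.  324.8]
 [  0.  512.4 241.3]
 [  0.    0.    1. ]] 0.01608320880125931 [467.5   8.7 855.5]
top shell_a 0.69 [486.8 183.4  69.2 127.4] [492.1 180.4] 6157 [ 610.6 -263.1    5. ]
top shell_a 0.52 [252.2 274.8  16.3  10. ] [251.3 276.9] 111 [449.  136.7   5. ]
top slate_stone 0.7 [193.2 286.8  12.7  11.9] [192.6 286.4] 118 [433.1 233.8   5. ]
top flawed_shell 0.47 [484.6 288.3   9.4   9.6] [485.9 290.6] 88 [ 427.8 -250.5    5. ]
top chipped_blank 0.46 [338.9 275.7  13.5  15.4] [339.7 274.5] 187 [453.4  -9.8   5. ]
top slate_bar 0.63 [494.6 210.3  28.6  12.2] [496.3 212.7] 311 [ 556.7 -269.3    5. ]
top chute 0.89 [488.3 183.1  66.6 126.1] [492.1 180. ] 6210 [ 611.2 -263.     5. ]
top pine_box 0.
[... 579 characters left out ...]
6 [432.7 232.5   5. ]
side flawed_shell 0.8 [360.4 418.5  19.3  16.7] [359.6 417.1] 212 [ 427.6 -249.7    5. ]
side chipped_blank 0.68 [279.1 302.5  16.5  18.4] [279.6 301.5] 192 [452.5 -13.5   5. ]
side slate_bar 0.93 [435.1 339.2  32.3  28.3] [434.8 339. ] 535 [ 592.5 -206.7    5. ]
side chute 0.61 [463.1 334.  145.9 138.7] [462.9 327.9] 8226 [ 641.3 -213.2    5. ]
side chute 0.47 [236.4 256.4   8.1   4.8] [236.  256.3] 46 [448.7 135.4   5. ]
side pine_box 0.58 [236.9 253.8   7.6   9.8] [236.  256.3] 71 [448.7 135.5   5. ]
side pine_box 0.56 [366.6 264.4  98.4  76.2] [366.2 262.9] 5068 [624.4 -10.4   5. ]
side copper_cup 0.91 [276.9 193.9  52.2  49.8] [271.2 195.1] 1554 [608.5 297.6   5. ]
```

View pics/top0.png

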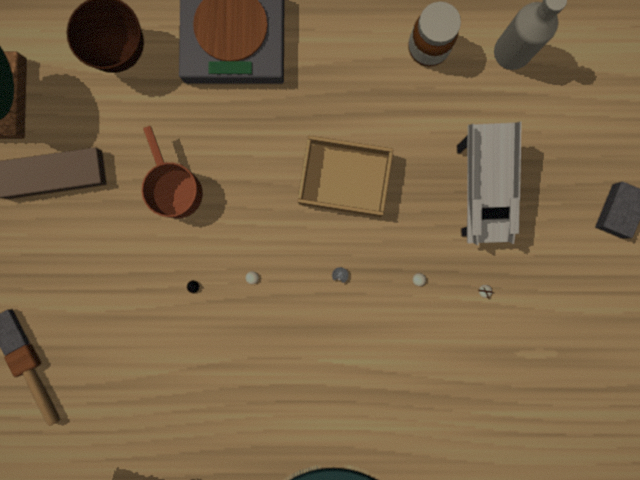

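View pics/side0.png

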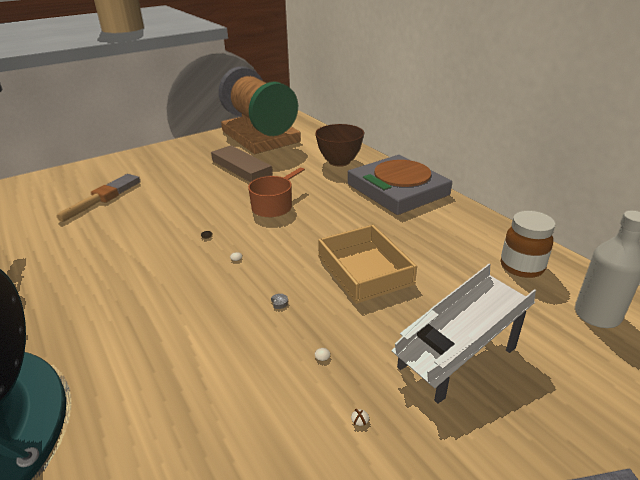

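The top view shows, left to right: slate stone (193,286), shell (252,277), blank (340,274), shell (419,280) and veined stone (486,291). The bar sits in the chute at (496,213), the box at (346,176) and the cup at (172,190). The side view agrees. I'll zoom in on the chute in both views.

```bash
python3 - <<'E'
from h import *
a=snapshot("top");b=snapshot("side")
f=lambda p,x,y:cv2.resize(p["pixels"][y:y+150,x:x+100,::-1] if p is a else p["pixels"][y:y+150,x:x+100,::-1],None,fx=4,fy=4,interpolation=cv2.INTER_CUBIC)
A=f(a,446,110)
B=cv2.resize(b["pixels"][255:405,385:545,::-1],None,fx=2.5,fy=4,interpolation=cv2.INTER_CUBIC)
cv2.imwrite("pics/z.png",np.hstack([A,B]))
E
```

```text
(no output)
```

View pics/z.png

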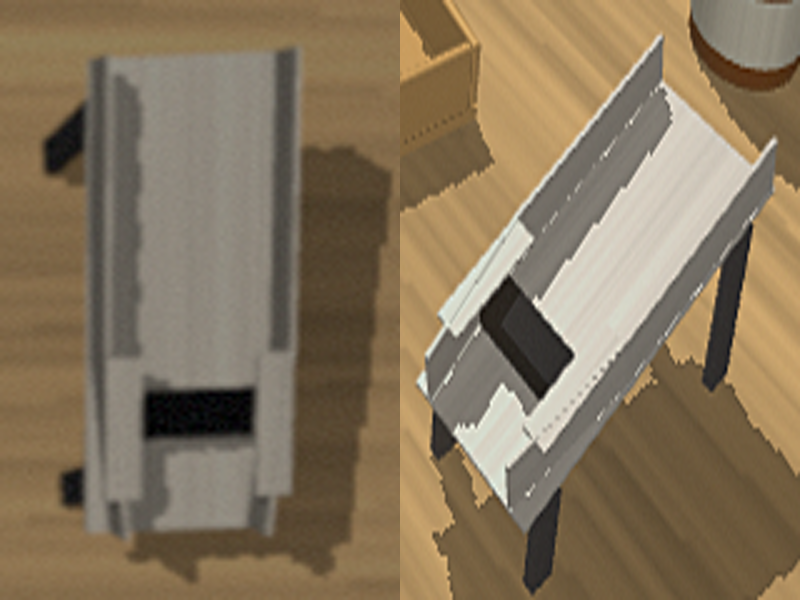

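Zoom: the lips and bar are clear in both views (top-view lip opening corners at about (482,199) and (510,198)). Next I'll fit the chute and cup poses.

```bash
cat > fit.py <<'E'
from h import *
from scipy.optimize import least_squares,minimize
from scipy.spatial.transform import Rotation as Ro
np.set_printoptions(precision=2,suppress=True)
a=snapshot("top");b=snapshot("side")
T=lambda x,y:((x+.5)/4-.5+446,(y+.5)/4-.5+110)
S=lambda x,y:((x-400)/2.5+385,(y+.5)/4-.5+255)
fl=lambda x:59+.2126*x
P=[(a,T(143,358),(-20,22,21.5)),(a,T(258,352),(-20,-22,21.5)),(a,T(142,499),(-75,22,21.5)),(a,T(255,493),(-75,-22,21.5)),
(a,T(107,57),(90,34,0)),(a,T(275,52),(90,-34,0)),(a,T(90,58),(90,37,22)),(a,T(299,47),(90,-37,22)),
(b,S(533,237),(-20,22,21.5)),(b,S(452,333),(-75,22,21.5)),(b,S(535,447),(-75,-22,21.5)),(b,S(660,35),(90,35.5,22)),(b,S(775,140),(90,-35.5,22))]
X=np.array([(x,y,fl(x)+h/.978) for _,_,(x,y,h) in P])
def W(q,X): return Ro.from_euler('z',q[2]).apply(X)+[q[0],q[1],q[3]]
def res(q): return np.concatenate([proj(p,w)[0]-uv for (p,uv,_),w in zip(P,W(q,X))])
r=least_squares(res,[615,-265,0,0],loss='soft_l1',x_scale=[10,10,.1,10]);q=r.x
print("chute x y yaw dz",q);print(res(q).reshape(-1,2))
print("bar px top pred",proj(a,W(q,[(-44-.3,0,fl(-44)+14)])))
for z in[T(143,390),T(253,387),T(145,438),T(253,432)]:
    w=atz(a,z,fl(-44)+14);print("bar corner chute",Ro.from_euler('z',-q[2]).apply(w-[q[0],q[1],0]))
# cup
th=np.linspace(0,2*np.pi,60)[:,None];k=np.ones((15,15),np.uint8)
def disc(c,r0,r1,z1,z0=0):return np.vstack([np.c_[c[0]+r*np.cos(th),c[1]+r*np.sin(th),z+0*th] for r,z in((r0,z0),(r1,z1))])
def hull(p,X):
    m=np.zeros((960*2,1280*2),np.uint8);cv2.fillConvexPoly(m,cv2.convexHull((proj(p,X)*4+1.5).round().astype(np.int32)),1);return m
ms=[]
for p,kk in((a,21),(b,15)):
    m=silhouettes(p,"copper_cup")[0]["mask"].astype(np.uint8)
    ms.append(cv2.resize(cv2.morphologyEx(m,cv2.MORPH_OPEN,cv2.getStructuringElement(cv2.MORPH_ELLIPSE,(kk,kk))),None,fx=4,fy=4,interpolation=0))
def c(v,idx=(0,1)):
    s=0
    for i in idx:
        h=hull((a,b)[i],disc(v,42,44,50));s-=(h&ms[i]).sum()/(h|ms[i]).sum()
    return s
for idx in((0,1),(0,),(1,)):
    o=minimize(c,[600,272],args=(idx,),method="Nelder-Mead",options=dict(initial_simplex=[[600,272],[615,272],[600,290]]));print("cup",idx,o.x,o.fun)
R=Ro.from_quat(np.array(robot.get_state()["tool_rot"]),scalar_first=True);print("tool axes",R.as_matrix())
for n,u,v in(("slate",(193,286),(206.5,235)),("sh_a",(252,277.5),(236,256.5)),("sh_b",(419,280),(322,354.5))):
    print(n,tri(a,u,b,v))
for p,g in((a,'top'),(b,'side')): # stone blobs by contrast
    for n,w in dict(slate=(433,233,5),a=(448,136,5),blank=(453,-11,4),b=(446,-141,5),flaw=(428,-250,5)).items():
        u,v=proj(p,w)[0].round().astype(int);pt=p["pixels"][v-14:v+15,u-14:u+15].astype(float)
        d=np.linalg.norm(pt-np.median(pt.reshape(-1,3),0),axis=2)>38
        nl,l,st,ce=cv2.connectedComponentsWithStats(d.astype(np.uint8));
        if nl<2: continue
        i=1+np.argmax(st[1:,4]);cc=ce[i]+[u-14,v-14];print(g,n,cc,st[i,2:],atz(p,cc,5.2))
E
python3 fit.py
```

```text
chute x y yaw dz [ 592.68 -244.91    0.05   -1.97]
[[-0.19 -1.01]
 [ 0.04 -0.85]
 [-0.09  0.16]
 [ 0.3   0.37]
 [-2.94  3.14]
 [-0.36  2.23]
 [ 3.44 -1.11]
 [ 1.15 -0.79]
 [ 0.5   0.58]
 [ 1.06  1.92]
 [-5.51 -4.94]
 [-0.34 -0.14]
 [-0.37 -0.14]]
bar px top pred [[493.85 214.18]]
bar corner chute [-32.67  19.15  63.65]
bar corner chute [-33.46 -23.12  63.65]
bar corner chute [-51.28  19.48  63.65]
bar corner chute [-50.86 -22.06  63.65]
cup (0, 1) [589.32 262.54] -1.9215704012403352
cup (0,) [588.49 262.69] -0.960093896713615
cup (1,) [590.07 262.85] -0.9699265469368918
tool axes [[-0.    0.33  0.94]
 [-0.    0.94 -0.33]
 [-1.   -0.   -0.  ]]
slate (array([433.77, 233.62,   2.89]), np.float64(0.16394031084747612))
sh_a (array([448.37, 135.42,   4.73]), np.float64(0.6661114682303588))
sh_b (array([ 445.42, -141.23,    4.58]), np.float64(1.4213392754132277))
top slate [194.07 286.68] [ 18  14 183] [432.67 231.26   5.2 ]
top a [250.06 277.49] [10 10 77] [448.08 138.7    5.2 ]
top blank [341.43 274.87] [ 19  18 239] [452.85 -12.64   5.2 ]
top b [419.66 279.74] [ 15  13 121] [ 445.26 -141.86    5.2 ]
top flaw [485.51 292.01] [ 16  13 100] [ 425.5  -249.86    5.2 ]
side slate [206.48 235.67] [ 12  11 108] [431.79 227.89   5.2 ]
side a [236.07 257.86] [ 13  12 117] [446.73 130.8    5.2 ]
side blank [279.57 302.13] [ 19  19 266] [451.51 -15.04   5.2 ]
side b [322.6  356.39] [ 17  18 232] [ 444.53 -145.32    5.2 ]
side flaw [360.14 420.35] [ 20  24 347] [ 425.39 -253.76    5.2 ]
```

```bash
sed -e '/^# cup/,$d' fit.py > f2.py; cat >> f2.py <<'E'
keep=[0,1,2,3,6,7,8,9,11,12];P0,X0=P,X
for perp in(0,1):
  for fixz in (0,1):
    P=[P0[i] for i in keep];hs=np.array([p[2][2] for p in P])
    X=X0[keep].copy()
    if perp: X[:,0]-=hs*.208;X[:,2]=[fl(p[2][0])+p[2][2]*.978 for p in P]
    f=lambda q:res([*q[:3],0 if fixz else q[3]])
    r=least_squares(f,[595,-245,0,0],loss='soft_l1',x_scale=[10,10,.1,10]);print(perp,fixz,r.x,r.cost);q=r.x
    if fixz:
        print(f(q).reshape(-1,2).T)
        for z in[T(143,390),T(253,387),T(145,438),T(253,432)]:
            w=atz(a,z,fl(-44)+14);print("bar corner chute",Ro.from_euler('z',-q[2]).apply(w-[q[0],q[1],0]))
E
python3 f2.py | tail -n +17
```

```text
bar corner chute [-33.46 -23.12  63.65]
bar corner chute [-51.28  19.48  63.65]
bar corner chute [-50.86 -22.06  63.65]
0 0 [ 592.07 -244.38    0.05   -1.53] 5.832660474111481
0 1 [ 591.58 -244.44    0.04    0.  ] 6.8011069114355305
[[-0.18  0.13 -0.24  0.23  3.77  1.63 -0.21  0.12 -0.58 -0.68]
 [-0.53 -0.24  0.73  1.07 -0.88 -0.34 -0.53  0.71 -1.09 -1.01]]
bar corner chute [-31.68  18.47  63.65]
bar corner chute [-32.28 -23.8   63.65]
bar corner chute [-50.3   18.71  63.65]
bar corner chute [-49.69 -22.82  63.65]
1 0 [ 596.56 -244.17    0.05   -0.54] 5.794360962066721
1 1 [ 596.39 -244.21    0.04    0.  ] 5.9183200358361
[[-0.36 -0.09 -0.38  0.06  3.49  1.28 -0.12  0.29 -0.7  -0.81]
 [-0.65 -0.39  0.57  0.87 -0.81 -0.33 -0.06  1.21 -0.61 -0.55]]
bar corner chute [-36.46  18.51  63.65]
bar corner chute [-37.12 -23.77  63.65]
bar corner chute [-55.08  18.78  63.65]
bar corner chute [-54.53 -22.75  63.65]
```

```bash
cat > plan.py <<'E'
from h import *
import sys
from scipy.spatial.transform import Rotation as Ro
C=np.array([596.4,-244.5,0]);PSI=.045;TH=np.arctan(.2126)
Rz=Ro.from_euler('z',PSI)
U=Rz.apply([np.cos(TH),0,np.sin(TH)]);N=Rz.apply([-np.sin(TH),0,np.cos(TH)])
def chute(x,y,h): return C+Rz.apply([x,y,59+.2126*x])+N*h   # h = along floor normal
RC=np.c_[-N,U,np.cross(-N,U)]
def down(yaw): # tool x down, tool y at world angle yaw
    y=np.array([np.cos(yaw),np.sin(yaw),0]);x=np.array([0,0,-1.]);return np.c_[x,y,np.cross(x,y)]
def plan(tgt,R1,n,pose=None):
    s=robot.get_state()
    R0=Ro.from_quat(s["tool_rot"],scalar_first=True) if pose is None else Ro.from_matrix(pose[1])
    p=np.array(s["position"] if pose is None else pose[0])
    rv=(R0.inv()*Ro.from_matrix(R1)).as_rotvec();d=(np.array(tgt)-p)/n
    print("pos",p.round(1),"->",np.round(tgt,1),"turn/row",(rv/n).round(4),"total",rv.round(3))
    for i in range(n): print("  ",((R0*Ro.from_rotvec(rv*i/n)).inv().apply(d)/1000).round(4), round(np.linalg.norm(d),1))
E
python3 - <<'E'
from plan import *
t=chute(-76,0,100);print(chute(-76,0,23))
plan([345,125,230],down(.62),8)
plan(t+[0,0,0],RC,8,([345,125,230],down(.62)))
E
```

```text
[ 515.69887501 -248.13400391   65.33959606]
pos [173.  495.7 250.3] -> [345 125 230] turn/row [0.0769 0.     0.    ] total [0.615 0.    0.   ]
   [ 0.0025 -0.0367  0.0356] 51.1
   [ 0.0025 -0.0338  0.0383] 51.1
   [ 0.0025 -0.0308  0.0408] 51.1
   [ 0.0025 -0.0276  0.043 ] 51.1
   [ 0.0025 -0.0242  0.045 ] 51.1
   [ 0.0025 -0.0206  0.0467] 51.1
   [ 0.0025 -0.017   0.0482] 51.1
   [ 0.0025 -0.0133  0.0493] 51.1
pos [345 125 230] -> [ 499.7 -248.9  140.7] turn/row [ 0.0716 -0.0075  0.0255] total [ 0.573 -0.06   0.204]
   [ 0.0112 -0.0114  0.0493] 51.8
   [ 0.0113 -0.0081  0.0499] 51.8
   [ 0.0115 -0.0049  0.0503] 51.8
   [ 0.0118 -0.0015  0.0504] 51.8
   [0.0122 0.0018 0.0503] 51.8
   [0.0126 0.005  0.05  ] 51.8
   [0.0132 0.0083 0.0494] 51.8
   [0.0138 0.0114 0.0486] 51.8
```

```bash
python3 -m jog '[0.5,0.0025,-0.037,0.036,0.077,0,0, 0.2,0.0025,-0.034,0.038,0.077,0,0, 0,0.0025,-0.031,0.041,0.077,0,0, 0,0.0025,-0.028,0.043,0.077,0,0, 0,0.0025,-0.024,0.045,0.077,0,0, 0,0.0025,-0.021,0.047,0.077,0,0, 0,0.0025,-0.017,0.048,0.077,0,0, 0,0.0025,-0.013,0.049,0.077,0,0]'
python3 -c "
from plan import *
plan(chute(-76,0,100),RC,8)"
```

```text
clock: 2.3
position: [345.8, 114.7, 229.9]
tool_rot: [0.627, 0.329, 0.625, -0.327]
force: [0.4, 0.4, 0.3]
gripper_width: -0.002
pos [345.8 114.7 229.9] -> [ 499.7 -248.9  140.7] turn/row [ 0.0699 -0.0074  0.025 ] total [ 0.559 -0.059  0.2  ]
   [ 0.0112 -0.0101  0.0483] 50.6
   [ 0.0113 -0.007   0.0488] 50.6
   [ 0.0115 -0.0039  0.0491] 50.6
   [ 0.0118 -0.0007  0.0492] 50.6
   [0.0122 0.0024 0.049 ] 50.6
   [0.0127 0.0055 0.0487] 50.6
   [0.0132 0.0086 0.0481] 50.6
   [0.0138 0.0116 0.0473] 50.6
```

```bash
python3 -m jog '[0,0.011,-0.010,0.048,0.07,-0.007,0.025, 0,0.011,-0.007,0.049,0.07,-0.007,0.025, 0,0.0115,-0.004,0.049,0.07,-0.007,0.025, 0,0.012,-0.001,0.049,0.07,-0.007,0.025, 0,0.012,0.0025,0.049,0.07,-0.007,0.025, 0,0.0125,0.0055,0.048,0.07,-0.007,0.025, 0,0.013,0.0085,0.047,0.07,-0.007,0.025, 0,0.012,0.011,0.045,0.07,-0.007,0.025]'
python3 -c "
from plan import *
plan(chute(-76,0,40),RC,5)
save(snapshot('side'),'hov.png',(300,180,600,420),2.6)"
```

```text
clock: 3.3
position: [498.8, -260.7, 142.5]
tool_rot: [0.556, 0.548, 0.449, -0.435]
force: [0.2, 0.3, 0.4]
gripper_width: 0.002
pos [ 498.8 -260.7  142.5] -> [ 512.2 -248.3   82. ] turn/row [-0.0046  0.0004 -0.0023] total [-0.023  0.002 -0.011]
   [ 0.0124  0.     -0.0024] 12.6
   [ 0.0124  0.     -0.0024] 12.6
   [ 0.0124  0.0001 -0.0024] 12.6
   [ 0.0124  0.0001 -0.0024] 12.6
   [ 0.0124  0.0002 -0.0024] 12.6
```

View pics/hov.png

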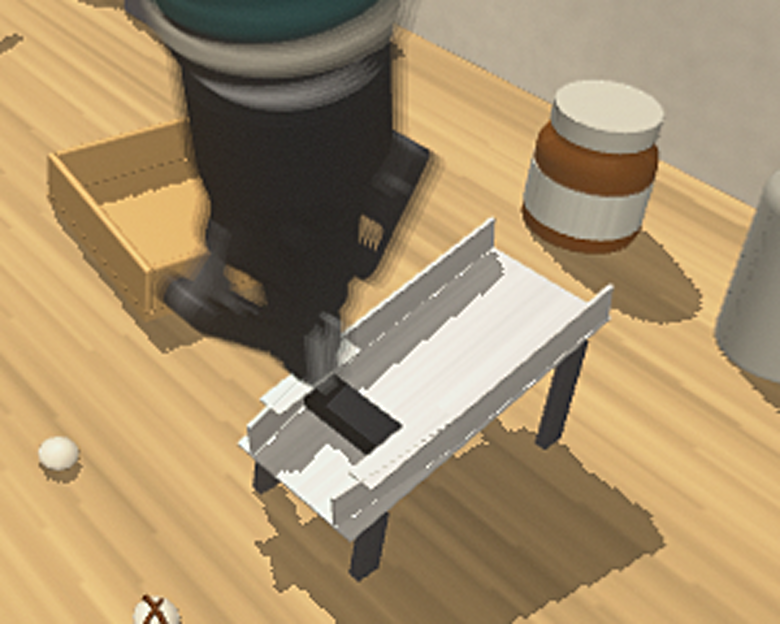

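The shut fingertips hover near (423,326) in full-image pixels, above the bar's near end, and the picture is blurred because the arm was still settling. I'll correct sideways, descend part way and check the tip offset.

```bash
python3 -m jog '[0,0,0,-0.006,-0.012,0,-0.005, 0,0,0,-0.006,-0.012,0,-0.005, 0,0.012,0,0,0,0,0, 0,0.012,0,0,0,0,0, 0,0.012,0,0,0,0,0, 0,0.012,0,0,0,0,0, 0,0,0,0,0,0,0, 0,0,0,0,0,0,0]'
python3 -c "
from plan import *
plan(chute(-76,0,23),RC,3)
s=robot.get_state();p=snapshot('side');R=Ro.from_quat(s['tool_rot'],scalar_first=True).as_matrix()
for d in(0,19,32): print(d,proj(p,s['position']+R[:,0]*d))
save(p,'hov2.png',(360,260,480,360),6)"
```

```text
clock: 4.35
position: [510.2, -250.3, 90.7]
tool_rot: [0.56, 0.539, 0.456, -0.433]
force: [-0.6, -0.2, -0.6]
gripper_width: 0.006
pos [ 510.2 -250.3   90.7] -> [ 515.7 -248.1   65.3] turn/row [-0.0002  0.0009 -0.0002] total [-0.001  0.003 -0.001]
   [ 0.0086  0.     -0.0007] 8.7
   [ 0.0086  0.     -0.0006] 8.7
   [ 0.0086  0.     -0.0006] 8.7
0 [[418.37678609 337.24863236]]
19 [[419.31298805 347.08553738]]
32 [[419.93174812 353.58408462]]
```

View pics/hov2.png

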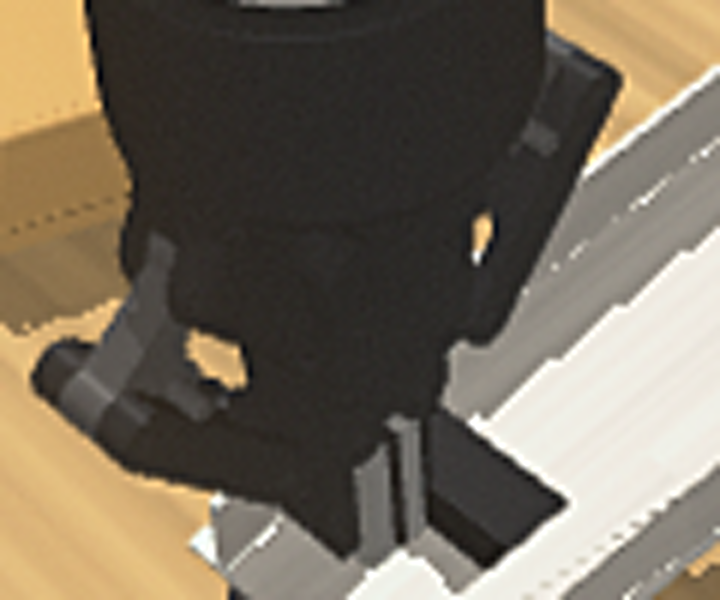

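Tips appear at about (422,353), which matches an offset of 19 mm when shut. I'll descend and then push up the slope.

```bash
python3 -m jog '[0,0.008,0,-0.001,0,0,0, 0,0.008,0,-0.001,0,0,0, 0,0.006,0,0,0,0,0, 0,0,0,0,0,0,0, 0,0,0.008,0,0,0,0, 0,0,0.008,0,0,0,0, 0,0,0.008,0,0,0,0, 0,0,0.008,0,0,0,0]'
python3 -c "
from plan import *
plan(chute(-6,0,25),RC,6)"
```

```text
clock: 5.4
position: [548.6, -246.9, 75.6]
tool_rot: [0.56, 0.539, 0.456, -0.433]
force: [-0.9, -0.5, 0.2]
gripper_width: -0.001
pos [ 548.6 -246.9   75.6] -> [ 585.2 -245.    82.2] turn/row [-0.0001  0.0006 -0.0003] total [-0.001  0.004 -0.002]
   [ 0.0002  0.0062 -0.0001] 6.2
   [ 0.0002  0.0062 -0.    ] 6.2
   [ 0.0002  0.0062 -0.    ] 6.2
   [ 0.0002  0.0062 -0.    ] 6.2
   [ 0.0002  0.0062 -0.    ] 6.2
   [ 0.0002  0.0062 -0.    ] 6.2
```

```bash
python3 -m jog '[0,0,0.008,0,0,0,0, 0,0,0.008,0,0,0,0, 0,0,0.008,0,0,0,0, 0,0,0.008,0,0,0,0, 0,0,0.008,0,0,0,0, 0,0,0.004,0,0,0,0, 0,0,0,0,0,0,0, 0,0,-0.008,0,0,0,0]'
python3 -c "
from plan import *
s=robot.get_state();print(s['force']);p=snapshot('side');t=snapshot('top')
cv2.imwrite('pics/push.png',np.hstack([cv2.resize(q['pixels'][y:y+150,x:x+130,::-1],None,fx=3,fy=4) for q,x,y in((p,390,250),(t,435,110))]))
for q in (p,t):
  for r in silhouettes(q,'slate_bar')[:2]: print(r['score'],r['rect'])
print(proj(p,[chute(x,0,14) for x in(0,15)]),proj(t,[chute(x,0,14) for x in(0,15)]))"
```

```text
clock: 6.4
position: [587.5, -245.1, 83.8]
tool_rot: [0.561, 0.539, 0.456, -0.433]
force: [0.2, 0.2, -0.2]
gripper_width: 0.001
[ 0.19783594  0.228388   -0.19515003]
0.86 [485.2, 315.6, 22.8, 22.6]
0.84 [487.2, 165.6, 23.3, 11.6]
[[462.82075029 318.22661032]
 [471.03751081 311.53122015]] [[494.24902172 184.11612626]
 [494.36532816 174.02264488]]
```

View pics/push.png

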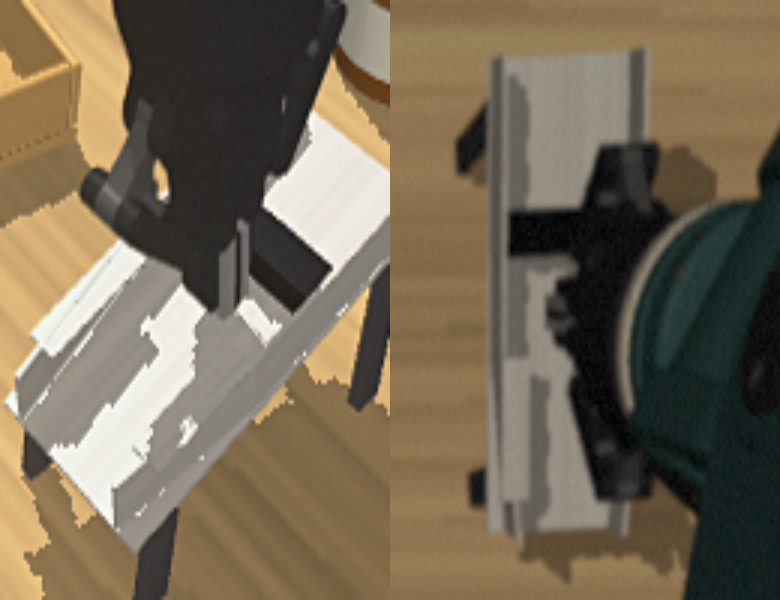

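The bar is clear of the lips, centred near row 168 in the top view (chute x about 22). I'll raise the arm, open the jaws and look again.

```bash
python3 -m jog '[0,-0.02,0,0,0,0,0, 0,-0.03,0,0,0,0,0, 0,-0.04,0,0,0,0,0, 0,-0.04,-0.03,0,0,0,0, 0.7,-0.02,-0.04,0,0,0,0, 0.7,0,-0.04,0,0,0,0, 0.7,0,-0.04,0,0,0,0, 0.7,0,0,0,0,0,0]'
python3 -c "
from plan import *
print(robot.get_state()['position'])
p=snapshot('side');t=snapshot('top')
cv2.imwrite('pics/bar.png',np.hstack([cv2.resize(q['pixels'][y:y+120,x:x+80,::-1],None,fx=5,fy=5,interpolation=cv2.INTER_CUBIC) for q,x,y in((p,420,260),(t,450,120))]))
for q in (p,t):
  for r in silhouettes(q,'slate_bar')[:2]: print(r['score'],r['rect'])
"
```

```text
clock: 7.6
position: [404.1, -252.9, 203.6]
tool_rot: [0.561, 0.539, 0.454, -0.433]
force: [0.5, 0.5, -0.4]
gripper_width: 0.7
[ 404.09635941 -252.86198887  203.63589608]
0.96 [476.9, 311.1, 40.6, 34.1]
0.67 [494.9, 167.9, 41.9, 13.3]
0.2 [485.8, 289.9, 15.2, 11.4]
```

View pics/bar.png

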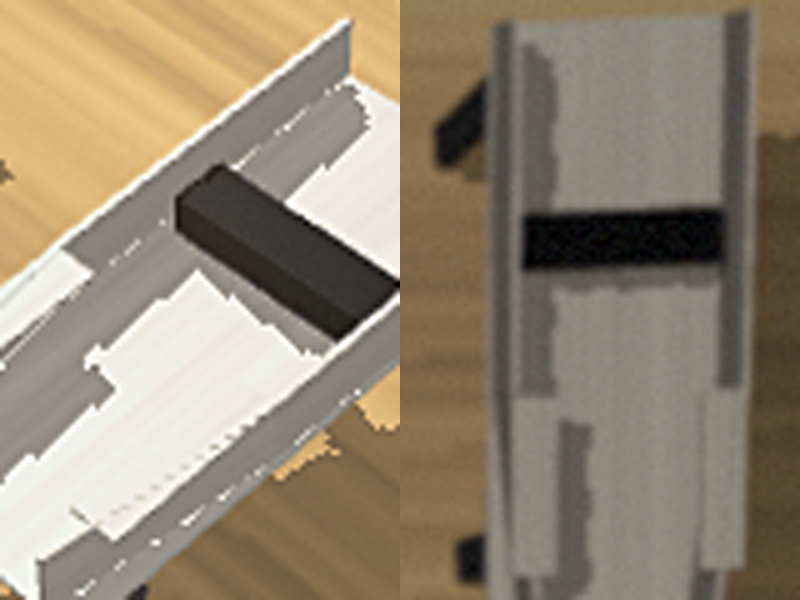

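```bash
cat > o.py <<'E'
from plan import *
np.set_printoptions(precision=1,suppress=True)
t=snapshot('top');p=snapshot('side')
f=lambda x,y:(450+(x-400+.5)/5-.5,120+(y+.5)/5-.5)
g=lambda x,y:(420+(x+.5)/5-.5,260+(y+.5)/5-.5)
print("corner tri",tri(t,f(523,213),p,g(222,166)), "model",chute(22+9,30,14))
def inch(w): # -> chute x,y of point on top face
    v=Rz.inv().apply(w-C);return v
o,d=ray(t,f(623,239)); P0=chute(0,0,14);k=((P0-o)@N)/(d@N);w=o+d*k
print("bar top centre",w,"slope coords",(w-chute(0,0,14))@U,(w-chute(0,0,14))@Rz.apply([0,1,0]))
bx=((w-chute(0,0,14))@U)
L=f(524,241.5);Rr=f(722,236);a_=atz(t,L,w[2]);b_=atz(t,Rr,w[2]);e=a_-b_;print("len",np.linalg.norm(e),"bar yaw",np.arctan2(-e[0],e[1]))
g=w-N*6   # grasp point 8mm above floor
print("grasp",g)
plan(g+N*60,RC,8)
E
python3 o.py
```

```text
corner tri (array([ 627. , -213.7,   77.1]), np.float64(1.4745350001685555)) model [ 623.1 -213.3   79.3]
bar top centre [ 618.3 -243.1   78. ] slope coords 25.359388508284283 0.3682744431308589
len 59.98982400449254 bar yaw 0.02807236953784933
grasp [ 619.5 -243.1   72.1]
pos [ 406.8 -253.1  203.8] -> [ 607.  -243.7  130.8] turn/row [ 0.  0. -0.] total [ 0.  0. -0.]
   [ 0.  0. -0.] 26.7
   [ 0.  0. -0.] 26.7
   [ 0.  0. -0.] 26.7
   [ 0.  0. -0.] 26.7
   [ 0.  0. -0.] 26.7
   [ 0.  0. -0.] 26.7
   [ 0.  0. -0.] 26.7
   [ 0.  0. -0.] 26.7
```

```bash
python3 -c "
from plan import *
np.set_printoptions(suppress=True)
g=np.array([618.3,-243.1,78])+N*9
plan(g+N*45,RC,5); R=Ro.from_quat(robot.get_state()['tool_rot'],scalar_first=True); print(R.inv().apply(g+N*45-robot.get_state()['position']).round(1),'then 45 down')"
```

```text
pos [ 406.8 -253.1  203.8] -> [ 607.1 -243.6  130.8] turn/row [ 0.0005  0.0012 -0.0008] total [ 0.002  0.006 -0.004]
   [ 0.0228  0.0361 -0.0002] 42.7
   [ 0.0227  0.0361 -0.0001] 42.7
   [ 0.0227  0.0361 -0.0001] 42.7
   [ 0.0227  0.0362 -0.0001] 42.7
   [ 0.0226  0.0362 -0.0001] 42.7
[113.8 180.5  -0.8] then 45 down
```

```bash
python3 -m jog '[0.45,0.02,0.036,0,0,0,0, 0.45,0.023,0.036,0,0,0,0, 0.45,0.023,0.036,0,0,0,0, 0.45,0.023,0.036,0,0,0,0, 0.45,0.023,0.037,0,0,0,0, 0.45,0,0,0,0,0,0, 0.45,0,0,0,0,0,0, 0.45,0,0,0,0,0,0]'
python3 -c "
from plan import *
g=np.array([618.3,-243.1,78])+N*9
plan(g,RC,1)"
```

```text
clock: 8.9
position: [617.4, -242.2, 129.4]
tool_rot: [0.563, 0.537, 0.456, -0.432]
force: [-0.7, 0.5, 0.7]
gripper_width: 0.452
pos [ 617.4 -242.2  129.4] -> [ 616.4 -243.2   86.8] turn/row [ 0.0063  0.0059 -0.004 ] total [ 0.006  0.006 -0.004]
   [ 0.0414 -0.01    0.0007] 42.6
```

```bash
python3 -m jog '[0.45,0,-0.005,0,0.006,0.006,-0.004, 0.45,0,-0.005,0.001,0,0,0, 0.45,0,0,0,0,0,0, 0.45,0.012,0,0,0,0,0, 0.45,0.012,0,0,0,0,0, 0.45,0.012,0,0,0,0,0, 0.45,0,0,0,0,0,0, 0.45,0,0,0,0,0,0]'
python3 -c "
from plan import *
g=np.array([618.3,-243.1,78])+N*9
plan(g,RC,1)"
```

```text
clock: 9.9
position: [613.7, -243.8, 89.7]
tool_rot: [0.559, 0.54, 0.457, -0.433]
force: [0.4, 0.0, 0.4]
gripper_width: 0.453
pos [ 613.7 -243.8   89.7] -> [ 616.4 -243.2   86.8] turn/row [-0.0014 -0.0001  0.0003] total [-0.001 -0.     0.   ]
   [ 0.0034  0.0021 -0.0005] 4.1
```

Next I'll close on the bar and lift it.

```bash
python3 -m jog '[0.45,0.003,0.002,0,0,0,0, 0.45,0,0,0,0,0,0, 0,0,0,0,0,0,0, 0,0,0,0,0,0,0, 0,0,0,0,0,0,0, 0,0,0,0,0,0,0, 0,-0.02,0,0,0,0,0, 0,-0.03,0,0,0,0,0]'
python3 -m jog '[0,-0.04,0,0,0,0,0, 0,-0.04,0,0,0,0,0, 0,-0.02,0,0,0,0,0, 0,0,0,0,0,0,0, 0,0,0,0,0,0,0, 0,0,0,0,0,0,0, 0,0,0,0,0,0,0, 0,0,0,0,0,0,0]'
python3 -c "
from plan import *
p=snapshot('side');save(p,'lift.png',(350,160,550,330),3.5)
plan([440,0,200],down(.3),8); plan([575,262,140],down(1.57),8,([440,0,200],down(.3)))"
```

```text
clock: 10.9
position: [605.3, -243.6, 135.7]
tool_rot: [0.558, 0.54, 0.458, -0.433]
force: [0.8, -0.8, -0.5]
gripper_width: 0.186
clock: 11.9
position: [583.6, -244.3, 234.7]
tool_rot: [0.557, 0.539, 0.459, -0.433]
force: [0.5, 0.1, 0.5]
gripper_width: 0.19
pos [ 583.6 -244.4  234.8] -> [440   0 200] turn/row [-0.0319  0.0029 -0.0256] total [-0.256  0.023 -0.204]
   [ 0.001  -0.0172 -0.0313] 35.7
   [ 0.0015 -0.0161 -0.0318] 35.7
   [ 0.002  -0.015  -0.0323] 35.7
   [ 0.0024 -0.0139 -0.0328] 35.7
   [ 0.0029 -0.0128 -0.0332] 35.7
   [ 0.0033 -0.0117 -0.0336] 35.7
   [ 0.0037 -0.0105 -0.0339] 35.7
   [ 0.004  -0.0093 -0.0342] 35.7
pos [440   0 200] -> [575 262 140] turn/row [-0.1588  0.      0.    ] total [-1.27  0.    0.  ]
   [ 0.0075  0.0258 -0.0263] 37.6
   [ 0.0075  0.0296 -0.0219] 37.6
   [ 0.0075  0.0327 -0.0169] 37.6
   [ 0.0075  0.035  -0.0115] 37.6
   [ 0.0075  0.0364 -0.0059] 37.6
   [ 0.0075  0.0368 -0.    ] 37.6
   [0.0075 0.0364 0.0058] 37.6
   [0.0075 0.035  0.0115] 37.6
```

View pics/lift.png

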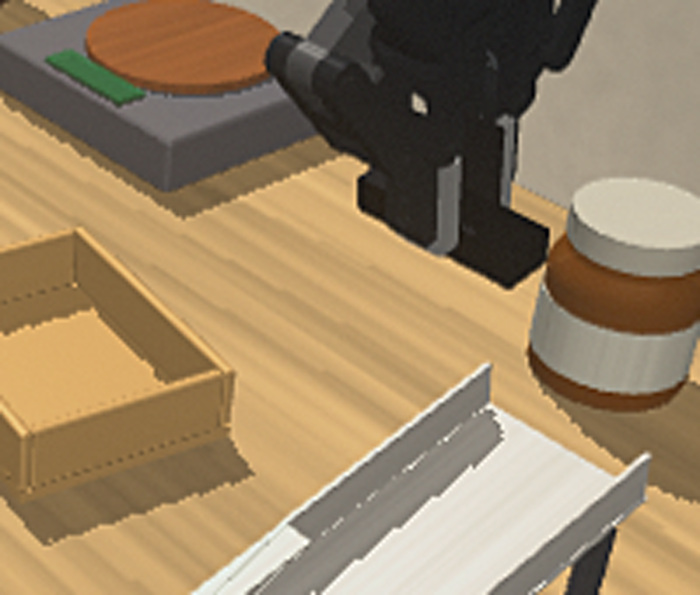

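The bar is held level between the pads. I'll carry it to the cup.

```bash
python3 -m jog '[0,0.001,-0.017,-0.031,-0.032,0.003,-0.026, 0,0.0015,-0.016,-0.032,-0.032,0.003,-0.026, 0,0.002,-0.015,-0.032,-0.032,0.003,-0.026, 0,0.0025,-0.014,-0.033,-0.032,0.003,-0.026, 0,0.003,-0.013,-0.033,-0.032,0.003,-0.026, 0,0.003,-0.012,-0.034,-0.032,0.003,-0.026, 0,0.003,-0.01,-0.034,-0.032,0.003,-0.026, 0,0.004,-0.009,-0.034,-0.032,0.003,-0.026]'
python3 -c "
from plan import *
plan([589.3-8.6,262.6-2.7,140],down(.3),7)"
```

```text
clock: 12.95
position: [435.9, 4.7, 199.6]
tool_rot: [0.568, 0.416, 0.572, -0.42]
force: [0.2, 0.7, -0.3]
gripper_width: 0.19
pos [435.9   4.7 199.6] -> [580.7 259.9 140. ] turn/row [ 0.0008 -0.0002  0.0012] total [ 0.005 -0.001  0.009]
   [ 0.0083  0.0308 -0.0285] 42.8
   [ 0.0083  0.0307 -0.0286] 42.8
   [ 0.0083  0.0307 -0.0286] 42.8
   [ 0.0084  0.0307 -0.0286] 42.8
   [ 0.0084  0.0306 -0.0286] 42.8
   [ 0.0084  0.0306 -0.0287] 42.8
   [ 0.0085  0.0306 -0.0287] 42.8
```

```bash
python3 -m jog '[0,0.008,0.031,-0.0285,0.001,0,0.001, 0,0.008,0.031,-0.0285,0.001,0,0.001, 0,0.008,0.031,-0.0285,0.001,0,0.001, 0,0.008,0.031,-0.0285,0.001,0,0.001, 0,0.008,0.0305,-0.0285,0.001,0,0.001, 0,0.008,0.0305,-0.028,0,0,0.001, 0,0.0085,0.025,-0.023,0,0,0.001, 0,0,0,0,0,0,0]'
python3 -c "
from plan import *
plan([589.3-8.6,262.6-2.7,80],down(.3),1)"
```

```text
clock: 13.95
position: [581.5, 263.0, 139.6]
tool_rot: [0.57, 0.419, 0.57, -0.419]
force: [0.0, -0.3, -0.9]
gripper_width: 0.188
pos [581.5 263.  139.6] -> [580.7 259.9  80. ] turn/row [ 0.0028 -0.0003  0.0003] total [ 0.003 -0.     0.   ]
   [ 0.0596 -0.0016  0.0027] 59.7
```

```bash
python3 -m jog '[0,0,-0.0015,0.003,0,0,0, 0,0.015,0,0,0,0,0, 0,0.015,0,0,0,0,0, 0,0.015,0,0,0,0,0, 0,0.015,0,0,0,0,0, 0,0,0,0,0,0,0, 0,0,0,0,0,0,0, 0,0,0,0,0,0,0]'
python3 -c "
from plan import *
plan([589.3-8.6,262.6-2.7,36],down(.3),1)
save(snapshot('side'),'cup1.png',(220,130,340,230),5)"
```

```text
clock: 14.95
position: [579.2, 255.7, 75.8]
tool_rot: [0.569, 0.419, 0.569, -0.42]
force: [0.5, -0.5, -0.1]
gripper_width: 0.188
pos [579.2 255.7  75.8] -> [580.7 259.9  36. ] turn/row [-0.0006 -0.      0.0014] total [-0.001 -0.     0.001]
   [ 0.0398  0.0027 -0.0035] 40.0
```

View pics/cup1.png

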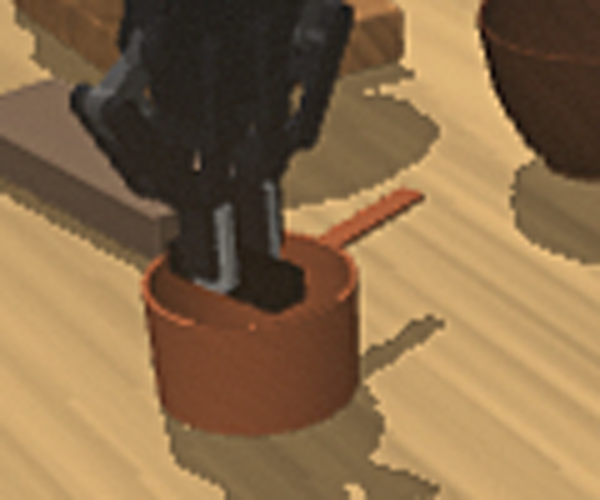

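The bar is inside the rim outline. I'll centre it, lower it and release with a small opening.

```bash
python3 -m jog '[0,0,0.0025,-0.003,0,0,0, 0,0.013,0,0,0,0,0, 0,0.013,0,0,0,0,0, 0,0.011,0,0,0,0,0, 0,0,0,0,0,0,0, 0.32,0,0,0,0,0,0, 0.32,0,0,0,0,0,0, 0.32,0,0,0,0,0,0]'
python3 -m jog '[0.32,-0.01,0,0,0,0,0, 0.32,-0.03,0,0,0,0,0, 0.32,-0.04,0,0,0,0,0, 0.32,-0.04,0,0,0,0,0, 0.5,-0.02,0,0,0,0,0, 0.5,0,0,0,0,0,0, 0.5,0,0,0,0,0,0, 0.5,0,0,0,0,0,0]'
python3 -c "
from plan import *
plan([433,232.5,110],down(.3),5)"
```

```text
clock: 16.0
position: [581.0, 259.8, 36.6]
tool_rot: [0.569, 0.42, 0.569, -0.42]
force: [-0.1, -0.7, 1.1]
gripper_width: 0.322
clock: 17.0
position: [580.6, 259.7, 184.0]
tool_rot: [0.569, 0.42, 0.569, -0.419]
force: [0.4, -0.2, -0.6]
gripper_width: 0.5
pos [580.6 259.7 184. ] -> [433.  232.5 110. ] turn/row [-0.0001  0.     -0.0002] total [-0.     0.    -0.001]
   [ 0.0148 -0.0298 -0.0035] 33.5
   [ 0.0148 -0.0298 -0.0035] 33.5
   [ 0.0148 -0.0298 -0.0035] 33.5
   [ 0.0148 -0.0298 -0.0035] 33.5
   [ 0.0148 -0.0298 -0.0035] 33.5
```

```bash
python3 -m jog '[0.5,0.01,-0.03,-0.0035,0,0,0, 0.5,0.015,-0.03,-0.0035,0,0,0, 0.5,0.015,-0.03,-0.0035,0,0,0, 0.5,0.015,-0.03,-0.0035,0,0,0, 0.5,0.01,-0.02,-0.0035,0,0,0, 0.5,0,0,0,-0.17,0,0, 0.5,0,0,0,-0.17,0,0, 0.5,0,0,0,-0.17,0,0]'
python3 -m jog '[0.5,0,0,0,-0.17,0,0, 0.5,0,0,0,-0.17,0,0, 0.5,0,0,0,-0.17,0,0, 0.5,0,0,0,-0.17,0,0, 0.5,0,0,0,-0.17,0,0, 0.5,0,0,0,-0.17,0,0, 0.5,0,0,0,0,0,0, 0.5,0,0,0,0,0,0]'
python3 -c "
from plan import *
plan([433,232.5,60],down(1.87),3)
np.set_printoptions(precision=1,suppress=True)
t=snapshot('top');p=snapshot('side')
for q,n in((t,'t'),(p,'s')):
  for k,z in(('slate_stone',5),('shell_a',5),('copper_cup',40),('slate_bar',18)):
    for r in silhouettes(q,k)[:3]: print(n,k,r['score'],r['rect'],atz(q,r['rect'][:2],z))
save(t,'cup2.png',(120,110,280,310),3)"
```

```text
clock: 18.0
position: [432.9, 232.7, 110.3]
tool_rot: [0.656, 0.256, 0.661, -0.26]
force: [1.3, -0.7, -0.4]
gripper_width: 0.497
clock: 19.0
position: [429.2, 231.4, 105.1]
tool_rot: [0.692, -0.108, 0.706, 0.105]
force: [0.2, -0.3, 0.1]
gripper_width: 0.498
pos [429.2 231.4 105.1] -> [433.  232.5  60. ] turn/row [ 0.0012 -0.0066  0.0002] total [ 0.004 -0.02   0.   ]
   [ 0.015  -0.      0.0016] 15.1
   [ 0.015  -0.      0.0015] 15.1
   [ 0.015  -0.      0.0014] 15.1
t shell_a 0.68 [252.2, 277.4, 9.7, 5.0] [448.2 135.2   5. ]
t shell_a 0.46 [420.1, 279.8, 9.8, 11.3] [ 445.1 -142.6    5. ]
t shell_a 0.37 [489.6, 183.7, 65.3, 127.3] [ 605.1 -258.9    5. ]
t copper_cup 0.65 [172.5, 170.8, 65.8, 94.5] [619.4 259.5  40. ]
t slate_bar 0.64 [175.1, 197.0, 39.2, 21.8] [580.1 261.3  18. ]
s shell_a 0.56 [318.9, 354.9, 14.6, 11.1] [ 442.  -140.1    5. ]
s shell_a 0.4 [277.1, 192.3, 56.1, 49.4] [625.  301.2   5. ]
s copper_cup 0.58 [276.8, 193.7, 50.2, 46.6] [591.3 237.9  40. ]
```

View pics/cup2.png

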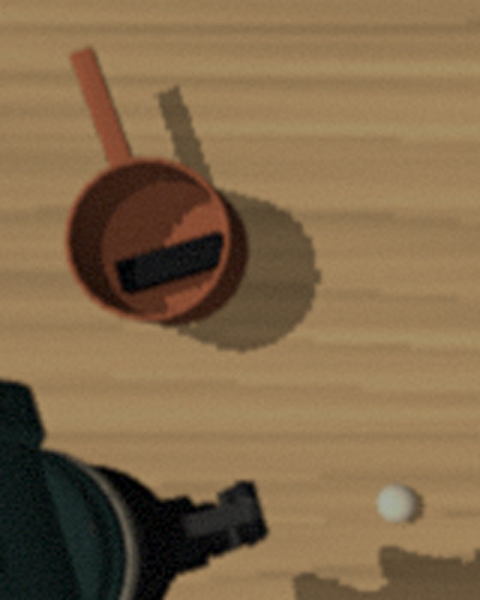

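The bar lies flat in the upright cup (zoom (170,262)), leaving free space on its far side. Now the slate stone.

```bash
python3 -m jog '[0.5,0.015,0,0.004,0.004,-0.02,0, 0.5,0.02,0,0,0,0,0, 0.5,0.015,0,0,0,0,0, 0.5,0.015,0,0,0,0,0, 0.5,0,0,0,0,0,0, 0.5,0,0,0,0,0,0, 0.5,0,0,0,0,0,0, 0.5,0,0,0,0,0,0]'
python3 -c "
from plan import *
plan([433.5,233.3,20],down(1.87),1)"
```

```text
clock: 20.5
position: [434.4, 233.1, 40.5]
tool_rot: [0.701, -0.106, 0.697, 0.106]
force: [0.2, 1.3, 0.4]
gripper_width: 0.5
pos [434.4 233.1  40.5] -> [433.5 233.3  20. ] turn/row [0.0021 0.0049 0.0003] total [0.002 0.005 0.   ]
   [ 0.0205  0.0005 -0.0009] 20.5
```

```bash
python3 -m jog '[0.5,0.01,0,-0.001,0,0,0, 0.5,0.01,0,0,0,0,0, 0,0,0,0,0,0,0, 0,0,0,0,0,0,0, 0,0,0,0,0,0,0, 0,0,0,0,0,0,0, 0,-0.03,0,0,0,0,0, 0,-0.05,0,0,0,0,0]'
python3 -c "
from plan import *
plan([589.3+15,262.6+5,130],down(1.87),4)"
```

```text
clock: 21.5
position: [431.4, 232.1, 98.7]
tool_rot: [0.699, -0.106, 0.699, 0.106]
force: [1.5, 0.4, -0.5]
gripper_width: 0.202
pos [431.4 232.1  98.7] -> [604.3 267.6 130. ] turn/row [ 0.0005 -0.0002  0.0001] total [ 0.002 -0.001  0.001]
   [-0.0079 -0.0043  0.0439] 44.8
   [-0.0078 -0.0043  0.0439] 44.8
   [-0.0078 -0.0043  0.0439] 44.8
   [-0.0078 -0.0043  0.0439] 44.8
```

```bash
python3 -m jog '[0,-0.01,-0.004,0.03,0,0,0, 0,-0.01,-0.004,0.044,0,0,0, 0,-0.01,-0.0045,0.044,0,0,0, 0,-0.005,-0.0045,0.042,0,0,0, 0,0,0,0.012,0,0,0, 0,0,0,0,0,0,0, 0,0,0,0,0,0,0, 0,0,0,0,0,0,0]'
python3 -c "
from plan import *
plan([606,267.8,50],down(1.87),1)
save(snapshot('side'),'cup3.png',(220,130,340,230),5)"
```

```text
clock: 22.5
position: [605.3, 268.0, 138.5]
tool_rot: [0.7, -0.106, 0.698, 0.106]
force: [0.1, 0.1, -0.3]
gripper_width: 0.201
pos [605.3 268.  138.5] -> [606.  267.8  50. ] turn/row [0.0026 0.0035 0.0003] total [0.003 0.004 0.   ]
   [ 0.0885 -0.0004  0.0003] 88.5
```

View pics/cup3.png

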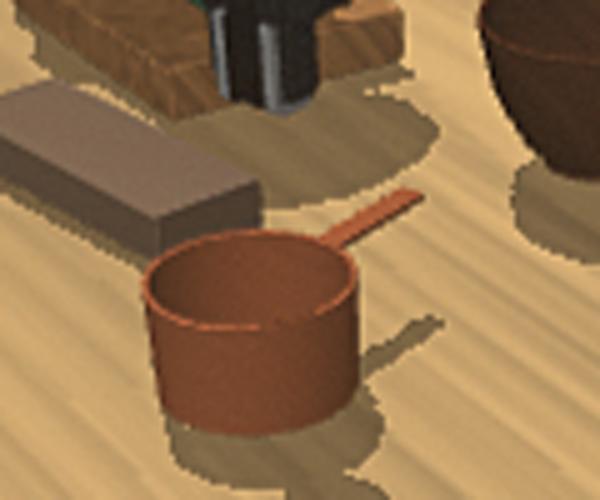

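The cup is upright and the stone is hidden between the pads (opening 0.20, so it is held). I'll lower it and release.

```bash
python3 -m jog '[0,0.025,0,0,0,0,0, 0,0.025,0,0,0,0,0, 0,0.025,0,0,0,0,0, 0,0.016,0,0,0,0,0, 0,0,0,0,0,0,0, 0.35,0,0,0,0,0,0, 0.35,0,0,0,0,0,0, 0.35,0,0,0,0,0,0]'
python3 -m jog '[0.35,-0.03,0,0,0,0,0, 0.35,-0.04,0,0,0,0,0, 0.5,-0.05,-0.02,-0.02,0,0,0, 0.5,0,-0.03,-0.03,0,0,0, 0.5,0,-0.03,-0.03,0,0,0, 0.5,0,-0.03,-0.03,0,0,0, 0.5,0,0,0,0,0,0, 0.5,0,0,0,0,0,0]'
python3 -c "
from plan import *
t=snapshot('top')
plan([448.3,135.5,60],down(1.57),5)
save(t,'cup4.png',(120,110,280,310),3)"
```

```text
clock: 23.55
position: [604.6, 268.4, 49.2]
tool_rot: [0.702, -0.106, 0.696, 0.107]
force: [-0.9, -0.0, -0.3]
gripper_width: 0.35
clock: 24.55
position: [530.6, 127.1, 175.2]
tool_rot: [0.704, -0.107, 0.694, 0.107]
force: [0.6, 0.8, 0.5]
gripper_width: 0.498
pos [530.6 127.2 175.1] -> [448.3 135.5  60. ] turn/row [ 0.0609  0.0028 -0.    ] total [ 0.304  0.014 -0.   ]
   [ 0.0228  0.0066 -0.0155] 28.3
   [ 0.0228  0.0056 -0.0158] 28.3
   [ 0.0229  0.0046 -0.0161] 28.3
   [ 0.0229  0.0036 -0.0163] 28.3
   [ 0.023   0.0026 -0.0164] 28.3
```

View pics/cup4.png

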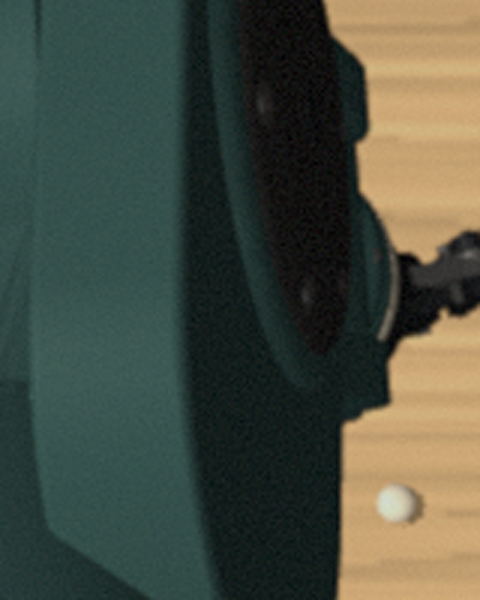

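The arm hides the cup here, so I'll check it later. On to shell_a.

```bash
python3 -m jog '[0.5,0.02,0.007,-0.0155,0.06,0.003,0, 0.5,0.023,0.0055,-0.016,0.06,0.003,0, 0.5,0.023,0.0045,-0.016,0.06,0.003,0, 0.5,0.023,0.0035,-0.016,0.06,0.003,0, 0.5,0.02,0.0025,-0.016,0.06,0.003,0, 0.5,0,0,0,0,0,0, 0.5,0,0,0,0,0,0, 0.5,0,0,0,0,0,0]'
python3 -c "
from plan import *
plan([448.3,136,20],down(1.57),1)
t=snapshot('top');print([ (r['score'],atz(t,r['rect'][:2],5)) for r in silhouettes(t,'shell_a')[:3]])
save(t,'cup5.png',(120,110,280,310),3)"
```

```text
clock: 25.6
position: [452.3, 141.1, 63.3]
tool_rot: [0.708, -0.001, 0.706, 0.002]
force: [-0.0, 0.6, 1.0]
gripper_width: 0.499
pos [452.3 141.1  63.3] -> [448.3 136.   20. ] turn/row [ 0.0045  0.0032 -0.0011] total [ 0.005  0.003 -0.001]
   [ 0.0433 -0.0051 -0.0041] 43.8
[(0.74, array([579.34844053, 262.69804958,   5.        ])), (0.6, array([ 445.4628352 , -138.33163911,    5.        ]))]
```

```bash
python3 -m jog '[0.5,0,-0.005,-0.004,0.004,0.003,0, 0.5,0.015,0,0,0,0,0, 0.5,0.015,0,0,0,0,0, 0.5,0.01,0,0,0,0,0, 0.5,0,0,0,0,0,0, 0.5,0,0,0,0,0,0, 0.5,0,0,0,0,0,0, 0.5,0,0,0,0,0,0]'
python3 -c "
from plan import *
plan([448.3,136,20],down(1.57),1)"
```

```text
clock: 26.7
position: [449.2, 134.6, 24.3]
tool_rot: [0.708, 0.001, 0.706, -0.0]
force: [0.3, 0.6, 0.4]
gripper_width: 0.499
pos [449.2 134.6  24.3] -> [448.3 136.   20. ] turn/row [-0.001   0.0032 -0.0013] total [-0.001  0.003 -0.001]
   [ 0.0043  0.0014 -0.0009] 4.6
```

View pics/cup5.png

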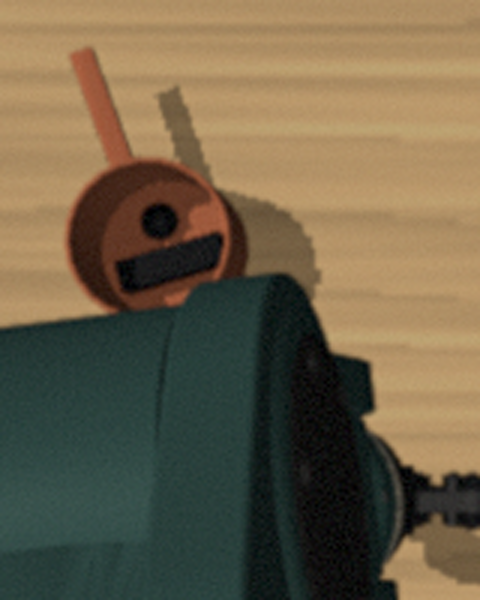

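The cup holds both the slate stone (zoom (160,220)) and the bar, both lying flat. Now I'll grip shell_a.

```bash
python3 -m jog '[0.5,0.0045,0.0015,-0.001,0,0.003,0, 0.5,0,0,0,0,0,0, 0,0,0,0,0,0,0, 0,0,0,0,0,0,0, 0,0,0,0,0,0,0, 0,0,0,0,0,0,0, 0,-0.03,0,0,0,0,0, 0,-0.05,0,0,0,0,0]'
python3 -c "
from plan import *
plan([615,10,130],down(1.57),6)
t=snapshot('top')
for c in((308,138),(392,150),(384,215),(300,205)): print(atz(t,c,38).round(1))"
```

```text
clock: 27.7
position: [446.3, 135.9, 99.1]
tool_rot: [0.705, 0.001, 0.709, -0.0]
force: [1.0, 0.4, -0.9]
gripper_width: 0.198
pos [446.3 135.9  99.1] -> [615  10 130] turn/row [-0.0001 -0.0009 -0.0001] total [-0.001 -0.006 -0.001]
   [-0.0053 -0.0209  0.0281] 35.5
   [-0.0053 -0.0209  0.0281] 35.5
   [-0.0053 -0.0209  0.0281] 35.5
   [-0.0052 -0.0209  0.0281] 35.5
   [-0.0052 -0.021   0.0281] 35.5
   [-0.0052 -0.021   0.0281] 35.5
[673.5  42.4  38. ]
[654.1 -92.8  38. ]
[549.2 -79.8  38. ]
[565.   54.7  38. ]
```

```bash
python3 -m jog '[0,-0.008,-0.018,0.02,0,0,0, 0,-0.008,-0.021,0.028,0,0,0, 0,-0.006,-0.021,0.028,0,0,0, 0,-0.004,-0.021,0.028,0,0,0, 0,-0.004,-0.021,0.028,0,0,0, 0,0,-0.021,0.028,0,0,0, 0,0,0,0,0,0,0, 0,0,0,0,0,0,0]'
python3 -c "
from plan import *
plan([613,6,27],down(1.57),1)"
```

```text
clock: 28.75
position: [613.6, 9.4, 137.7]
tool_rot: [0.709, 0.001, 0.705, 0.001]
force: [-0.3, 0.2, -0.5]
gripper_width: 0.202
pos [613.6   9.4 137.7] -> [613   6  27] turn/row [ 0.0004  0.0048 -0.0019] total [ 0.     0.005 -0.002]
   [ 0.1107 -0.0036 -0.0011] 110.7
```

```bash
python3 -m jog '[0,0.015,-0.0035,-0.001,0,0.004,0, 0,0.025,0,0,0,0,0, 0,0.025,0,0,0,0,0, 0,0.015,0,0,0,0,0, 0,0.01,0,0,0,0,0, 0,0.006,0,0,0,0,0, 0,0,0,0,0,0,0, 0,0,0,0,0,0,0]'
python3 -c "
from plan import *
plan([613,6,28],down(1.57),1)
save(snapshot('side'),'box1.png',(310,200,430,310),5)"
```

```text
clock: 29.75
position: [608.1, 8.4, 35.9]
tool_rot: [0.706, -0.0, 0.708, 0.002]
force: [-0.5, -0.2, 0.5]
gripper_width: 0.201
pos [608.1   8.4  35.9] -> [613   6  28] turn/row [ 0.0037 -0.0023 -0.0022] total [ 0.004 -0.002 -0.002]
   [ 0.0079 -0.0024  0.0049] 9.6
```

View pics/box1.png

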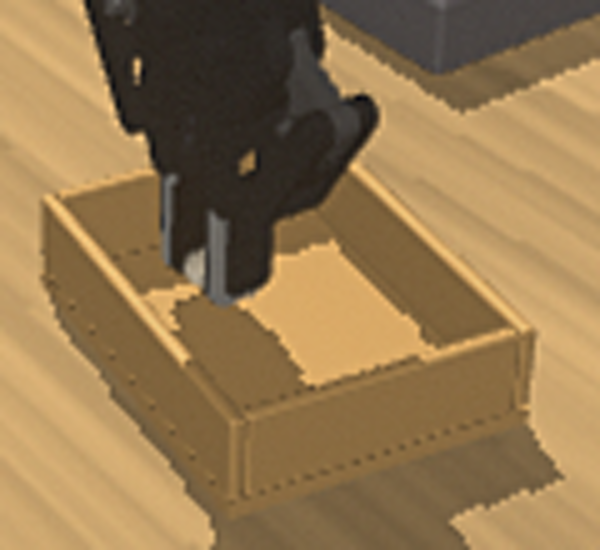

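The shell is in the fingers, inside the box near its floor. I'll lower the last bit and release, then go to shell_b.

```bash
python3 -m jog '[0,0.006,0,0.003,0,0,0, 0,0.002,0,0,0,0,0, 0,0,0,0,0,0,0, 0.32,0,0,0,0,0,0, 0.32,0,0,0,0,0,0, 0.32,0,0,0,0,0,0, 0.32,-0.03,0,0,0,0,0, 0.32,-0.05,0,0,0,0,0]'
python3 -m jog '[0.5,-0.03,-0.02,-0.02,0,0,0, 0.5,0,-0.028,-0.03,0,0,0, 0.5,0,-0.028,-0.03,0,0,0, 0.5,0,-0.028,-0.03,0,0,0, 0.5,0,-0.028,-0.03,0,0,0, 0.5,0.03,-0.01,-0.02,0,0,0, 0.5,0.02,0,0,0,0,0, 0.5,0,0,0,0,0,0]'
python3 -c "
from plan import *
plan([445.3,-141.5,20],down(1.57),1)"
```

```text
clock: 30.8
position: [610.0, 8.3, 106.7]
tool_rot: [0.705, 0.0, 0.71, 0.002]
force: [1.0, -0.2, 0.6]
gripper_width: 0.319
clock: 31.8
position: [448.1, -138.9, 91.7]
tool_rot: [0.708, -0.001, 0.706, 0.001]
force: [0.5, 0.2, 0.5]
gripper_width: 0.501
pos [ 448.1 -138.9   91.7] -> [ 445.3 -141.5   20. ] turn/row [0.0039 0.0027 0.0003] total [0.004 0.003 0.   ]
   [ 0.0717 -0.0026 -0.003 ] 71.8
```

```bash
python3 -m jog '[0.5,0,-0.003,-0.003,0,0.003,0, 0.5,0.02,0,0,0,0,0, 0.5,0.02,0,0,0,0,0, 0.5,0.015,0,0,0,0,0, 0.5,0.01,0,0,0,0,0, 0.5,0,0,0,0,0,0, 0.5,0,0,0,0,0,0, 0.5,0,0,0,0,0,0]'
python3 -c "
from plan import *
plan([445.3,-141.5,20],down(1.57),1)
np.set_printoptions(precision=1,suppress=True)
p=snapshot('side');save(p,'b.png',(280,190,440,400),3)"
```

```text
clock: 32.8
position: [449.1, -143.6, 30.4]
tool_rot: [0.709, -0.004, 0.705, 0.0]
force: [0.3, 0.1, 0.2]
gripper_width: 0.5
pos [ 449.1 -143.6   30.4] -> [ 445.3 -141.5   20. ] turn/row [0.0066 0.0065 0.0044] total [0.007 0.006 0.004]
   [ 0.0104  0.0022 -0.0039] 11.3
```

View pics/b.png

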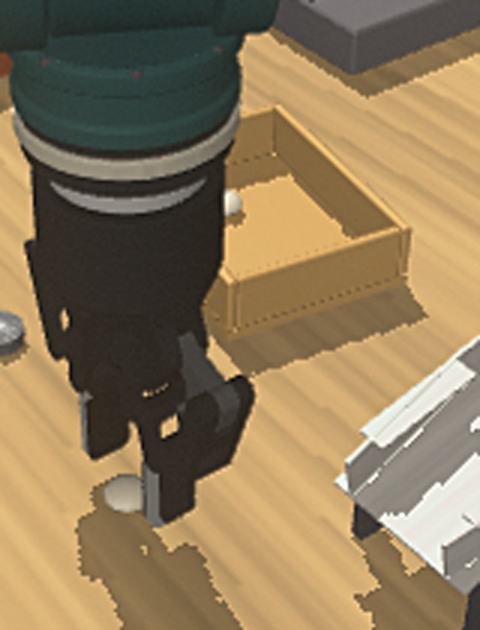

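Shell_a sits in the box (zoom (232,203)), and shell_b (125,493) lies between the open fingers. I'll grip it.

```bash
python3 -m jog '[0.5,0.005,0.002,-0.004,0.006,0.006,0.004, 0.5,0.006,0,0,0,0,0, 0,0,0,0,0,0,0, 0,0,0,0,0,0,0, 0,0,0,0,0,0,0, 0,0,0,0,0,0,0, 0,-0.03,0,0,0,0,0, 0,-0.05,0,0,0,0,0]'
python3 -c "
from plan import *
plan([608,-44,135],down(1.57),5)"
```

```text
clock: 33.85
position: [443.4, -140.8, 98.6]
tool_rot: [0.706, 0.001, 0.709, 0.001]
force: [0.7, -1.6, 0.4]
gripper_width: 0.197
pos [ 443.4 -140.8   98.6] -> [608 -44 135] turn/row [ 0.     -0.0009 -0.0004] total [ 0.    -0.004 -0.002]
   [-0.0074  0.0194  0.0329] 38.9
   [-0.0074  0.0194  0.0329] 38.9
   [-0.0073  0.0194  0.0329] 38.9
   [-0.0073  0.0194  0.0329] 38.9
   [-0.0073  0.0194  0.0329] 38.9
```

```bash
python3 -m jog '[0,-0.01,0.015,0.025,0,0,0, 0,-0.01,0.019,0.033,0,0,0, 0,-0.008,0.019,0.033,0,0,0, 0,-0.005,0.019,0.033,0,0,0, 0,0,0.019,0.033,0,0,0, 0,0,0,0.002,0,0,0, 0,0,0,0,0,0,0, 0,0,0,0,0,0,0]'
python3 -c "
from plan import *
plan([608,-44,28],down(1.57),1)"
```

```text
clock: 34.85
position: [607.5, -48.2, 135.0]
tool_rot: [0.707, 0.001, 0.707, -0.001]
force: [0.6, -0.4, 0.3]
gripper_width: 0.201
pos [607.5 -48.2 135. ] -> [608 -44  28] turn/row [-0.0017 -0.0011 -0.    ] total [-0.002 -0.001 -0.   ]
   [0.107  0.0042 0.0006] 107.1
```

```bash
python3 -m jog '[0,0.015,0.004,0.001,0,0,0, 0,0.025,0,0,0,0,0, 0,0.025,0,0,0,0,0, 0,0.015,0,0,0,0,0, 0,0.01,0,0,0,0,0, 0,0.005,0,0,0,0,0, 0,0,0,0,0,0,0, 0,0,0,0,0,0,0]'
python3 -c "
from plan import *
plan([608,-44,27.5],down(1.57),1)"
```

```text
clock: 35.85
position: [605.4, -44.8, 34.5]
tool_rot: [0.706, 0.002, 0.708, -0.002]
force: [-0.2, 0.2, -0.4]
gripper_width: 0.202
pos [605.4 -44.8  34.5] -> [608.  -44.   27.5] turn/row [-0.0047 -0.0021 -0.0003] total [-0.005 -0.002 -0.   ]
   [0.007  0.0008 0.0026] 7.5
```

```bash
python3 -m jog '[0,0.005,0,0.002,0,0,0, 0,0.002,0,0,0,0,0, 0,0,0,0,0,0,0, 0.32,0,0,0,0,0,0, 0.32,0,0,0,0,0,0, 0.32,0,0,0,0,0,0, 0.32,-0.03,0,0,0,0,0, 0.32,-0.05,0,0,0,0,0]'
python3 -m jog '[0.32,-0.05,0,-0.02,0,0,0, 0.32,-0.04,0,-0.05,0,0,0, 0.32,0,0,-0.05,0,0,0, 0.32,0,0,-0.06,0,0,0, 0.32,0,0,-0.06,0,0,0, 0.32,0,0,-0.04,0,0,0, 0.32,0,0,0,0,0,0, 0.32,0,0,0,0,0,0]'
python3 -c "
from plan import *
np.set_printoptions(precision=1,suppress=True)
t=snapshot('top');p=snapshot('side');im=np.hstack([t['pixels'][100:320,140:520,::-1],p['pixels'][160:440,190:430,::-1][30:250]])
cv2.imwrite('pics/end.png',cv2.resize(im,None,fx=1.28,fy=2.4,interpolation=cv2.INTER_CUBIC))
for q in(t,p):
  for k,z in(('shell_a',11),('flawed_shell',5),('chipped_blank',4)):
    for r in silhouettes(q,k)[:3]: print(k,r['score'],r['rect'],atz(q,r['rect'][:2],z))"
```

```text
clock: 36.85
position: [606.3, -44.5, 106.5]
tool_rot: [0.705, 0.002, 0.71, -0.002]
force: [0.6, -0.9, 0.9]
gripper_width: 0.318
clock: 37.85
position: [322.3, -43.0, 202.0]
tool_rot: [0.708, 0.001, 0.706, -0.003]
force: [1.0, 0.7, -0.0]
gripper_width: 0.322
shell_a 0.71 [329.8, 180.2, 11.8, 9.6] [609.7   7.   11. ]
flawed_shell 0.45 [485.1, 289.6, 13.3, 10.1] [ 429.4 -249.3    5. ]
chipped_blank 0.69 [339.8, 274.1, 14.0, 15.5] [454.1 -10.    4. ]
shell_a 0.51 [370.3, 274.9, 10.6, 10.6] [604.4 -46.6  11. ]
shell_a 0.49 [356.2, 257.5, 7.1, 8.2] [614.8   5.3  11. ]
shell_a 0.18 [279.0, 302.4, 18.3, 12.1] [447.5 -21.1  11. ]
flawed_shell 0.49 [361.6, 418.4, 15.7, 19.1] [ 428.6 -252.5    5. ]
chipped_blank 0.66 [280.4, 302.4, 19.1, 12.1] [452.9 -15.1   4. ]
```

View pics/end.png

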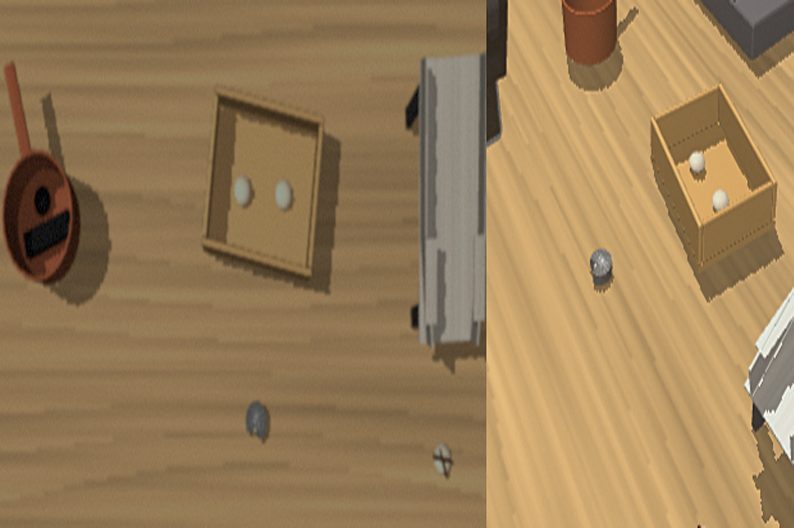

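The picture shows both shells in the box, at zoom (243,191) and (284,194). The bar and slate stone are in the upright cup, and the two rejects haven't moved.

```bash
python3 -c "
from cell import job
print(job.sign_off())"
```

```text
the job is handed in; nothing more can be done
None
```

I handed the job in at about 38 s on the robot's clock. The sign-off gives no verdict, so the result below rests on my last pictures.

- **Slate bar:** I pushed it up the chute with the closed fingers to about x = +25 mm, clear of the lips. I then lifted it out and laid it flat in the copper cup.
- **Slate stone:** I lowered it into the cup beside the bar and released it about 25 mm above the cup floor. The last pictures show the cup upright with both inside.
- **White shells:** Both were lowered to just above the pine box floor before release. They now lie at about (611, 6) and (604, -47) mm, well inside the walls.
- **Rejects:** The chipped blank and the veined stone measured within 1–4 mm of where they started.
- **Arm:** It is drawn back and touches nothing. Every force reading I took, one at the end of each move, was only a few newtons.

**Disagreements:**
- My first chute fit had some corner points several pixels off. I dropped the worst of those and refitted, and the bar's measured length then came out at 60.0 mm, as given.
- The networks mislabelled a few things, so I went by the consistent ones.
- The final top view picked out only one of the two shells by itself. The side view and the picture showed both.

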